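# Tip the jar riser over the fence and stand a jar on it

## Task

Change the filling place to the low riser height: push the tall white riser block up against the fence edge of the grey bed and tip it over that edge, so that it lies flat and square on the bed with its green ring mark on top. Then stand the empty open jar upright in the middle of the green ring, setting it down gently, and let go. Leave the full jar, the lid and the spatula where they are.

Things in the scene. Friction and masses are not known exactly. Their poses are not given: they have to be found in the camera images.
- bed: fixed low grey stand with a steel strip along its fence edge, 195 x 170 mm, top 15 mm above the work surface; this step is the fence. Origin: foot of the fence, middle, on the work surface. x: level, from the fence across the bed (the way to tip), y along the fence, z up. Steel end stop at x 183 to 195 mm, 26 mm high. Reaches 85 mm to either side in y
- bed_fence (a point): middle of the upper edge of the fence, 15 mm above the work surface
- riser: loose white plastic block, about 0.75 kg, 90 (x) x 110 (y) mm, 150 mm tall (z), too wide to grasp. Starts standing a few cm off the fence, somewhat turned. Origin: centre of underside, z up, x roughly towards the fence. Pushed level near its top (130 mm up) it pivots on the fence edge; past about 40 degrees it falls onto the bed by itself
- riser_center (a point): centre of the riser block, half-way up (75 mm); when the block lies on the bed it is 60 mm above the work surface
- riser_mark (a point): centre of the green ring mark (74 mm across, flat) on the block's 110 x 150 mm face that looks away from the fence (the block's -x face, 45 mm from its centre); after tipping it is the upper face, 105 mm above the work surface
- jar: the loose empty open glass jar, 69 mm across, 112 mm tall, 0.17 kg. Origin at the centre of its underside, z up. On the way to the bed the arm passes a control cabinet that hangs 580 mm above the far part of the table (its front at about x = 0.57 m, y from +0.08 to -0.28 m, knobs standing out): keep arm and wrist clear of it, e.g. carry the jar across about 0.42 m from the robot's base
- jar_center (a point): centre of the empty jar, half-way up (56 mm above its underside). Its straight body can be grasped round from above
- full_jar_center (a point): bystander: closed jar of red jam with a gold lid, 70 mm across, 114 mm tall; point at its centre, half-way up
- lid_center (a point): bystander: gold jar lid, 70 mm across, 15 mm high, lying on the work surface; point at its centre
- spatula_center (a point): bystander: spatula with wooden handle and red blade, 258 mm long (along its y), 52 mm wide, 19 mm high, lying on the work surface; point near its middle
Mind the look-alikes: they are no part of the job. Leave any blue look-alike of the jar alone.

How it is judged:
On the way, in this order (a step that is already met when the one before it is completed fails the run):
1. the riser block stands with its face against the fence (x of riser_center in the frame of bed between -0.056 and -0.03 m and angle between riser's own z axis and vertical below 0.2 rad and angle between the y axis of riser and the y axis of bed, either way round below 0.15 rad), for 0.04 s.
2. the riser block lies flat and square on the bed, green ring up (angle between riser's own x axis and vertical above 3.08 rad and z of riser_center in the frame of bed between 0.054 and 0.066 m and y of riser_center in the frame of bed between -0.03 and 0.03 m and x of riser_center in the frame of bed between 0.01 and 0.105 m and angle between the y axis of riser and the y axis of bed, either way round below 0.17 rad), for 0.2 s.
At the end, for the whole second after the job is handed in: The block lies flat on the bed, green ring up, within 3.5 degrees of level, square within 9 degrees and within 30 mm of the bed's centre line; the empty jar stands upright on it, centred on the ring within 15 mm; all released and at rest (all of step 2 and horizontal distance between jar_center and riser_mark below 0.015 m and angle between jar_center's own z axis and vertical below 0.06 rad and height (world z) of jar_center between 0.153 and 0.169 m and linear speed of each of riser, jar below 0.02 m/s and contact force between the fingers and jar below 0.05 N and contact force between the fingers and riser below 0.05 N); the robot touches nothing.
It fails at once if the full jar, the lid or the spatula was moved by more than 25 mm (distance of any of full_jar_center, lid_center, spatula_center from where it was at the start of the episode above 0.025 m).
It fails at once if the empty jar was knocked over (angle between jar_center's own z axis and vertical above 0.7 rad).
It fails at once if the empty jar was dropped or rammed onto the riser block (more than 60 N) (contact force between jar and riser above 60 N).
It also fails if it takes over 58 s, if anything falls off the work surface, if the arm or the gripper's body presses on something with over 40 N, if the wrist force passes 120 N, or if a joint passes its speed limit or range.

## Robot

A 6-joint arm with a two-finger parallel gripper is mounted at the origin on a cart in front of the work surface, level with it; the furniture and walls round the work are solid. World frame = base frame: x ahead of the robot, y to its left, z up, the work surface at z = 0. Lengths are in m, angles in rad, forces in N, time in s.
With the tool pointing down it reaches from about 0.375 to 0.975 m from the base axis. Payload 3.8 kg.
Tool frame: the origin (TCP) lies midway between the tips of the shut fingers; the grasp point (between the pads) lies arm.hold_point_z behind it (arm.hold_point_z is the distance from the TCP to the grasp point, in m); z points along the fingers, y is the direction in which the jaws open and shut (so a half turn about z gives the same grasp; the last joint's range is limited). The gripper opens to 85 mm and grips with 20 to 120 N. Pads are 22 mm wide; open, the fingers measure 114 mm over their backs; the gripper's body (76 mm by 85 mm) begins 54 mm behind the grasp point. The pads swing forward as they close: fully open they stand 13 mm farther back than shut.
Start: joints at [1.117, 0.264, 1.604, -0, 1.274, -0.037], TCP at [0.273, 0.617, 0.21] pointing down, gripper open.
Joint ranges: [-2.63, 2.63], [-0.94, 2.18], [0.31, 2.57], [-1.31, 4.45], [0, 2.66], [-2.55, 2.55]. Speed limits (rad/s): [2.57, 2.57, 3.14, 3.14, 3.14, 3.14].

## Interface

Orientations are given as a 3x3 rotation matrix whose columns are the frame's x, y, z axes.
In Python, from rig import arm gives the robot as it stands.
- The arm moves only by the tool apply_moves, never from a script. Its argument "motion" is a list that holds one entry, the list of rows, each a list of 4 numbers: the shift along the tool's x, y, z in m, then the turn about the tool's z in degrees. A call has exactly 10 rows; each row is the pose to reach, as a shift and turn from the pose commanded when the call began, along the tool's axes at that moment; what a row does not reach only later rows make up. A row lasts 1/10 s, in which the tool goes at most 50 mm and 8.59 degrees, less where a joint would pass 70% of its speed; a pose out of reach is approached as far as the arm can. A call with a gripper value outside its range is refused whole. "grip" is the opening, from 0 (shut) to 1 (fully open), set as the call begins (left out, the last holds). The fingers move at their own pace and stop on an object; "squeeze" is the grip in N (left out, the last holds). Time passes only in rows, so rows that repeat a pose let the fingers close, or fill a call up. It gives the time, the measured TCP pose, the force and the opening at its end, in the units of the state.
- arm.get_obs(): the state, without advancing time (a new reading comes with each control period).
- arm.capture(name): name is "scene" or "side" or "wrist"; returns (picture, depth): 400x640x3 uint8, red, green, blue; 400x640 float32, m along the optical axis (not along the pixel's ray), 0 where there is no reading.
- arm.camera_info(name): a dict with "fx", "fy", "cx", "cy" (pixels), "xyz" and "orientation" of the camera in the world; the wrist camera has in their place "mount" (4x4, takes a point from camera to tool coordinates, whose origin is the TCP and whose axes are the flange's). Camera axes: x right, y down, z forward; pixel columns grow to the right and rows downward; lengths in m; the calibration is good to about 2 mm. A picture is of the moment at which its call begins: read the wrist's pose just before it. camera_info takes no time and is no camera call.
- arm.job_done(): hands the job in, once; it reports no verdict.
The state is a dict: "clock": time; "q": joint angles; "joint_vel": joint speeds; "tau": joint torques, N m; "ee_pos": TCP position; "tool_rot": TCP orientation; "contact_force": force on the tool from outside, world axes, zero at the start; "torque": the same for the moment, N m; "opening": opening from 0.0 (shut) to 1.0 (fully open).
Only numpy, scipy, OpenCV 4.12 (cv2) and the standard library are available. Lean on these libraries where they do the work, as an engineer would, in place of code of your own. Each camera call takes 0.05 s, during which the arm holds its last target. There are 200 camera calls.

## Working session

There is one attempt and no reset: what is moved stays moved. The work goes in short steps, Python scripts to look and compute and a tool call to move; the robot and the scene stay as the last step left them, time stands still between calls to the robot, and variables do not carry over. Pictures are saved under pics/ and viewed, about 8 in all and at most 12, crops included, and the job is handed in when it is done.

Besides the shell and the picture viewer there is one more tool, called after ">>>" as name(argument=value, ...) on one line, values as JSON. apply_moves: Moves the arm, as the interface text tells. Its arguments: {"type":"object","properties":{"motion":{"type":"array"},"grip":{"type":"number"},"squeeze":{"type":"number"}},"required":["motion"]}

```bash
mkdir -p pics; ls; cat > h.py <<'E'
from rig import arm
import numpy as np, cv2
def cap(n):
    o=arm.get_obs(); im,d=arm.capture(n); c=arm.camera_info(n)
    if 'mount' in c:
        M=np.array(c['mount']);R=np.array(o['tool_rot']);p=np.array(o['ee_pos'])
        Rc=R@M[:3,:3]; t=R@M[:3,3]+p
    else: Rc=np.array(c['orientation']);t=np.array(c['xyz'])
    v,u=np.mgrid[:400,:640]
    P=np.stack([(u-c['cx'])/c['fx'],(v-c['cy'])/c['fy'],np.ones_like(u,float)],-1)
    rays=P@Rc.T
    W=rays*d[...,None]+t; W[d==0]=np.nan
    return im,d,W,rays,t,c
def save(n,im): cv2.imwrite('pics/'+n,im[...,::-1])
E
python3 - <<'E'
from h import *
o=arm.get_obs()
print({k:np.round(v,3).tolist() for k,v in o.items()},arm.hold_point_z)
for n in ('scene','side','wrist'):
    im,d,W,r,t,c=cap(n); save(n+'0.png',im); np.savez('/tmp/'+n+'0.npz',im=im,W=W,r=r,t=t)
    print(n,np.round(t,3),np.round(r[200,320],2),c['fx'])
a=cv2.imread('pics/scene0.png');b=cv2.imread('pics/side0.png')
E
```

```text
pics
{'clock': 0.0, 'q': [1.117, 0.265, 1.605, -0.0, 1.274, -0.037], 'joint_vel': [-0.001, 0.001, -0.0, 0.0, -0.002, 0.0], 'tau': [-0.0, -51.51, -36.732, 0.0, 0.013, -0.0], 'ee_pos': [0.273, 0.617, 0.209], 'tool_rot': [[-0.914, 0.405, -0.001], [0.405, 0.914, -0.002], [0.0, -0.002, -1.0]], 'contact_force': [-0.663, -0.519, -0.492], 'torque': [0.022, 0.038, 0.037], 'opening': 1.0} 0.0187
scene [-0.026 -1.162  1.016] [ 0.34  0.73 -0.59] 439.67611852812263
side [0.595 0.96  1.304] [-0.04 -0.62 -0.78] 410.41046219649184
wrist [0.209 0.645 0.372] [ 0.25 -0.12 -0.96] 347.9654670293036
```

View pics/scene0.png

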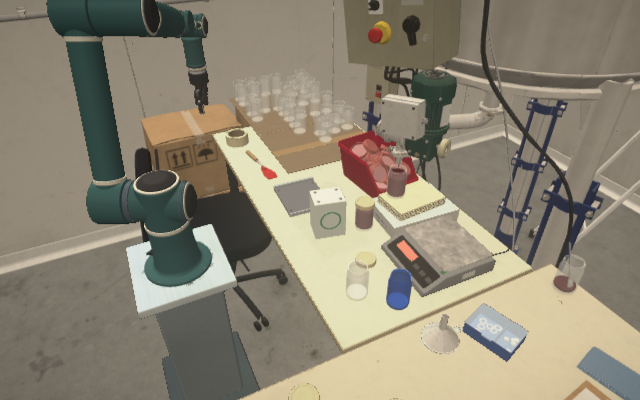

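View pics/side0.png

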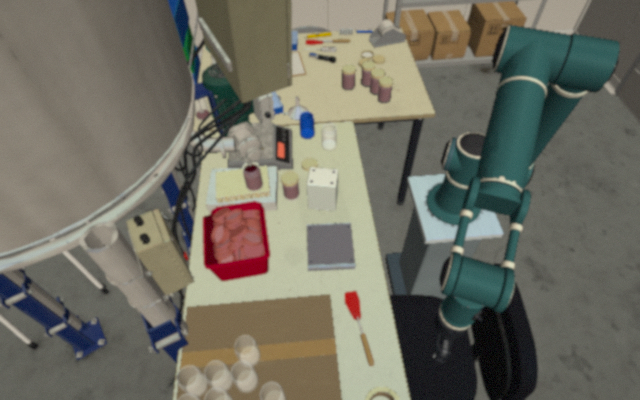

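The scene view shows the riser at (328,212) with its ring facing the camera, the bed behind it at (297,195), and the clear open jar at (357,282). The blue look-alike is at (399,288), the full jar at (364,212), the lid at (365,260) and the spatula at (262,168). The side view shows the bed at (331,246), the riser top at (322,175) and the jar at (329,137). The clear jar at scene (357,282) fits the description: it is open and colourless. The blue one is not part of the job.

```bash
python3 - <<'E'
from h import *
for n,boxes in (('scene',dict(riser=(300,180,355,245),bed=(268,170,325,220),jar=(340,255,378,305),full=(352,192,378,232),lid=(352,248,380,270))),('side',dict(riser=(300,160,345,215),bed=(298,215,365,278),jar=(318,118,342,155),full=(278,165,303,203),lid=(298,152,322,172)))):
    f=np.load('/tmp/'+n+'0.npz');W=f['W'];im=f['im']
    for k,(a,b,c,d) in boxes.items():
        w=W[b:d,a:c].reshape(-1,3);w=w[~np.isnan(w[:,0])]
        ci=im[b:d,a:c].reshape(-1,3)[~np.isnan(W[b:d,a:c,0].ravel())].astype(int)
        if k=='riser': m=(abs(w[:,2]-.15)<.006)
        elif k=='bed': m=(w[:,2]>.009)&(w[:,2]<.03)
        elif k=='lid': m=(w[:,2]>.008)&(w[:,2]<.03)
        else: m=(w[:,2]>.06)&(w[:,2]<.14)
        q=w[m]
        if len(q)<5: print(n,k,len(q));continue
        r=cv2.minAreaRect(q[:,:2].astype(np.float32)*1000)
        print(n,k,len(q),np.round(np.median(q,0),3),'rect',np.round(r[0]),np.round(r[1]),round(r[2],1),'z95',np.round(np.percentile(q[:,2],[5,95]),3))
f=np.load('/tmp/scene0.npz');W=f['W'];im=f['im'].astype(int)
b=np.zeros((400,640),bool);b[200:242,310:350]=1
g=b&(im[...,1]-im[...,0]>25)
print('ring',g.sum(),np.nanmean(W[g],0),np.nanmin(W[g],0),np.nanmax(W[g],0))
# front face plane
fm=b&(W[...,2]>.03)&(W[...,2]<.13)&(im.min(-1)>120)
q=W[fm];c=np.nanmean(q,0);print('face',c,np.linalg.svd(q[~np.isnan(q[:,0])]-c,full_matrices=False)[2][2])
A=cv2.resize(f['im'][170:310,260:430],None,fx=3.2,fy=3.2,interpolation=cv2.INTER_CUBIC)
s=np.load('/tmp/side0.npz')['im']; B=cv2.resize(s[110:285,190:380],(486,448),interpolation=cv2.INTER_CUBIC)
save('crop.png',np.hstack([A,B])[:, :1030]); print(A.shape,B.shape)
save('crop.png',cv2.resize(np.hstack([A,B]),None,fx=.77,fy=.77))
E
```

```text
scene riser 524 [ 0.515 -0.069  0.15 ] rect [517. -64.] [ 97. 110.] 78.6 z95 [0.146 0.154]
scene bed 1057 [0.49  0.176 0.016] rect [514. 202.] [299. 171.] 87.0 z95 [0.011 0.025]
scene jar 538 [ 0.459 -0.386  0.09 ] rect [ 461. -376.] [68. 68.] 7.6 z95 [0.063 0.112]
scene full 412 [ 0.634 -0.122  0.106] rect [675. -96.] [141.  69.] 19.3 z95 [0.063 0.116]
scene lid 206 [ 0.561 -0.264  0.015] rect [ 563. -264.] [59. 68.] 27.9 z95 [0.011 0.018]
side riser 531 [ 0.516 -0.059  0.151] rect [516. -63.] [ 97. 110.] 77.0 z95 [0.146 0.155]
side bed 2073 [0.51  0.161 0.016] rect [514. 149.] [231. 219.] 83.8 z95 [0.011 0.025]
side jar 253 [ 0.459 -0.359  0.09 ] rect [ 457. -378.] [74. 65.] 61.7 z95 [0.063 0.113]
side full 330 [ 0.64  -0.091  0.111] rect [ 642. -105.] [66. 70.] 75.1 z95 [0.066 0.118]
side lid 152 [ 0.557 -0.266  0.016] rect [ 561. -277.] [100.  83.] 26.7 z95 [0.01  0.022]
ring 33 [ 0.50614979 -0.1055501   0.0801032 ] [ 0.47566928 -0.11612675  0.04245171] [ 0.54342313 -0.09487888  0.11052215]
face [ 0.50132214 -0.09775015  0.08106502] [0.45802387 0.88866162 0.02224097]
(448, 544, 3) (448, 486, 3)
```

View pics/crop.png

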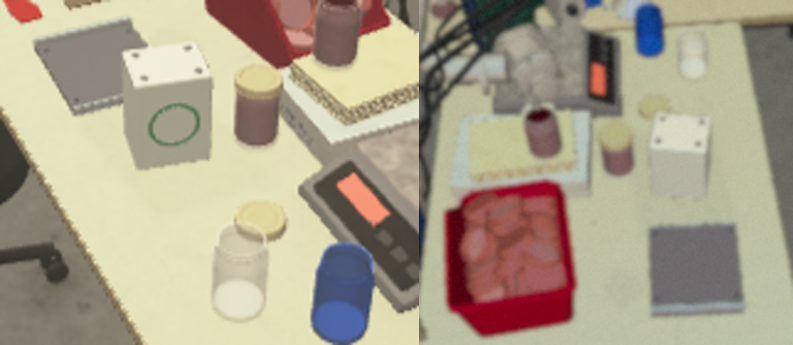

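The crop confirms it: the clear, open jar at (240,272) is the target, and the blue one beside it at (343,290) stays alone. Next I'll measure the bed by its grey colour.

```bash
python3 - <<'E'
from h import *
from scipy import ndimage
for n,(a,b,c,d) in (('side',(298,215,365,278)),('scene',(268,170,325,220))):
    f=np.load('/tmp/'+n+'0.npz');im=f['im'];t=f['t'];r=f['r']
    g=im.astype(int); m=np.zeros((400,640),np.uint8)
    # grey/steel: not yellow
    m[b:d,a:c]=((g[...,0]-g[...,2]<12)&(f['W'][...,2]<.05))[b:d,a:c]
    l,k=ndimage.label(m); s=ndimage.sum(m,l,range(1,k+1)); m=l==1+np.argmax(s)
    W=f['W'][m]; 
    P=t+r*((.0155-t[2])/r[...,2])[...,None]; q=P[m][:,:2]
    R=cv2.minAreaRect((q*1000).astype(np.float32)); print(n,m.sum(),np.round(R[0]),np.round(R[1]),round(R[2],2),np.round(cv2.boxPoints(R)).tolist())
    w=W[~np.isnan(W[:,0])]; w=w[(w[:,2]>.01)&(w[:,2]<.032)]; R=cv2.minAreaRect((w[:,:2]*1000).astype(np.float32)); print(' depth',np.round(R[0]),np.round(R[1]),round(R[2],2))
    hi=w[w[:,2]>.021]; print(' stop', len(hi), hi.min(0),hi.max(0),np.median(hi,0), np.rad2deg(np.arctan(np.polyfit(hi[:,0],hi[:,1],1)[0])))
E
```

```text
side 2085 [511. 157.] [201. 172.] 87.28 [[421.0, 61.0], [592.0, 53.0], [602.0, 254.0], [430.0, 262.0]]
 depth [510. 155.] [199. 167.] 87.33
 stop 244 [0.4289742  0.06352575 0.02100612] [0.59777931 0.25762134 0.03169904] [0.52162432 0.24306418 0.02449166] -1.8757330029180825
scene 3 [472.  61.] [6. 4.] 63.74 [[469.0, 59.0], [472.0, 58.0], [475.0, 63.0], [471.0, 65.0]]
 depth [472.  66.] [7. 4.] 88.08Traceback (most recent call last):
  File "<stdin>", line 13, in <module>
    return umr_minimum(a, axis, None, out, keepdims, initial, where)
ValueError: zero-size array to reduction operation minimum which has no identity
```

Measured: riser centre (0.516,-0.063) with x axis at 77.8°. Bed centre (0.510,0.156), x axis at 87.3°, fence middle (0.505,0.059). Jar (0.459,-0.377). The sizes and heights match those given. Next I go round behind the riser.

>>> apply_moves(motion=[[[-0.03,-0.037,-0.004,7.8],[-0.061,-0.075,-0.008,15.6],[-0.091,-0.112,-0.012,23.4],[-0.122,-0.15,-0.016,31.2],[-0.152,-0.187,-0.02,39],[-0.183,-0.225,-0.024,46.8],[-0.213,-0.262,-0.028,54.6],[-0.244,-0.3,-0.032,62.4],[-0.274,-0.337,-0.036,70.2],[-0.305,-0.375,-0.04,78.2]]], grip=0.6)

```text
clock: 1.15
ee_pos: [0.4002, 0.1491, 0.2506]
tool_rot: [[0.214, 0.977, 0.0], [0.977, -0.214, 0.0], [0.0, 0.0, -1.0]]
contact_force: [2.0, -0.0, -1.3]
opening: 0.6
```

>>> apply_moves(motion=[[[-0.047,0.012,0,0],[-0.094,0.024,0,0],[-0.141,0.035,0,0],[-0.188,0.047,0,0],[-0.235,0.059,0,0],[-0.282,0.07,0,0],[-0.329,0.082,0,0],[-0.313,0.11,0,0],[-0.297,0.135,0,0],[-0.281,0.16,0,0]]])

```text
clock: 2.15
ee_pos: [0.4983, -0.1586, 0.2501]
tool_rot: [[0.213, 0.977, -0.0], [0.977, -0.213, 0.0], [0.0, -0.001, -1.0]]
contact_force: [0.5, 0.2, 0.3]
opening: 0.602
```

```bash
python3 - <<'E'
from h import *
im,d,W,r,t,c=cap('wrist'); save('w1.png',im)
m=(abs(W[...,2]-.15)<.006)&(abs(W[...,0]-.516)<.1)&(abs(W[...,1]+.06)<.1)
q=W[m]; R=cv2.minAreaRect((q[:,:2]*1000).astype(np.float32)); print(m.sum(),R,arm.get_obs()['ee_pos'])
m=(W[...,2]>.01)&(W[...,2]<.03)&(W[...,1]>0.02)
q=W[m];print(len(q), q.min(0) if len(q) else '',q.max(0)if len(q) else '')
E
```

```text
19159 ((518.44873046875, -67.23361206054688), (83.87702178955078, 110.27608489990234), 77.53270721435547) [ 0.50231493 -0.15657827  0.25007241]
0
```

View pics/w1.png

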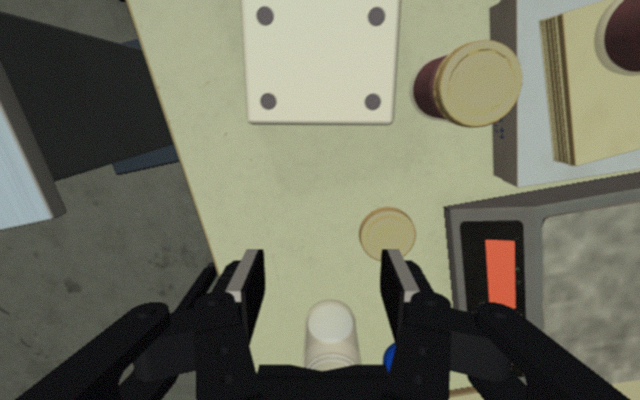

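The wrist view shows the riser's near edge at row 122, square with the tool and centred. The full jar at (480,85) and the lid at (387,235) are clear of the fingers. Next: descend and approach.

>>> apply_moves(motion=[[[0,0,0.045,0],[0,0,0.09,0],[0,0,0.135,0],[0,0,0.165,0],[0.01,0,0.165,0],[0.02,0,0.165,0],[0.028,0,0.165,0],[0.032,0,0.165,0],[0.036,-0.001,0.165,0],[0.04,-0.002,0.165,-1]]])

```text
clock: 3.2
ee_pos: [0.5057, -0.1183, 0.0871]
tool_rot: [[0.191, 0.982, 0.003], [0.982, -0.191, -0.002], [-0.001, 0.003, -1.0]]
contact_force: [-1.1, -8.2, 9.4]
opening: 0.598
```

>>> apply_moves(motion=[[[0.004,-0.001,0,-1],[0.008,-0.002,0,-2],[0.012,-0.003,0,-3],[0.016,-0.005,0,-4],[0.02,-0.006,0,-5],[0.024,-0.008,0,-6],[0.028,-0.009,0,-7],[0.032,-0.011,0,-8],[0.036,-0.012,0,-9],[0.04,-0.014,0,-9]]])

```text
clock: 4.2
ee_pos: [0.5019, -0.0782, 0.0884]
tool_rot: [[0.036, 0.999, 0.008], [0.999, -0.035, -0.004], [-0.004, 0.008, -1.0]]
contact_force: [1.6, -6.3, 5.4]
opening: 0.599
```

```bash
cat > m.py <<'E'
from h import *
F=np.array([.5054,.0586]);a=np.deg2rad(87.3);X=np.array([np.cos(a),np.sin(a)]);Y=np.array([-X[1],X[0]])
def rep():
    im,d,W,r,t,c=cap('side')
    # top plane at .15 near riser by depth
    m=(abs(W[...,2]-.15)<.007)&(abs(W[...,0]-.51)<.09)&(W[...,1]>-.14)&(W[...,1]<.1)&(im.min(-1)>140)
    P=t+r*((.15-t[2])/r[...,2])[...,None]
    R=cv2.minAreaRect((P[m][:,:2]*1000).astype(np.float32)); p=np.array(R[0])/1000-F
    print(m.sum(),np.round(R[0]),np.round(R[1]),round(R[2],1),'bed xy',np.round([p@X,p@Y],4))
    o=arm.get_obs(); e=np.array(o['ee_pos'][:2])-F; print('tcp bed',np.round([e@X,e@Y],4),np.round(o['ee_pos'],3),'F',np.round(o['contact_force'],1),'ty ang',np.rad2deg(np.arctan2(o['tool_rot'][1][1],o['tool_rot'][0][1])))
    return im
E
python3 - <<'E'
from m import *
save('s2.png',rep())
E
```

```text
567 [507. -16.] [ 96. 111.] 84.0 bed xy [-0.0741 -0.0055]
tcp bed [-0.1361 -0.0024] [ 0.501 -0.077  0.088] F [ 1.9 -5.7  4.9] ty ang -2.0505768519219063
```

The riser is at bed (-0.074,-0.006) and turning in step with the tool. I'll push on to the fence.

>>> apply_moves(motion=[[[0.004,-0.001,0,0],[0.008,-0.001,0,0.5],[0.012,-0.001,0,0.5],[0.015,-0.001,0,0.5],[0.018,-0.001,0,0.5],[0.02,-0.001,0,0.5],[0.022,-0.001,0,0.5],[0.024,-0.001,0,0.5],[0.025,-0.001,0,0.5],[0.026,-0.001,0,0.5]]])

```text
clock: 5.25
ee_pos: [0.5022, -0.0524, 0.0887]
tool_rot: [[0.044, 0.999, 0.008], [0.999, -0.044, -0.004], [-0.004, 0.009, -1.0]]
contact_force: [2.4, -7.7, 8.3]
opening: 0.603
```

```bash
python3 - <<'E'
from m import *
a=rep()
b=arm.capture('scene')[0]
A=cv2.resize(a[130:290,260:400],(560,640)); B=cv2.resize(b[140:260,250:390],(560,480),interpolation=cv2.INTER_CUBIC)
save('s3.png',np.hstack([cv2.resize(a[140:270,270:390],(400,433)),cv2.resize(b[150:260,270:372],(400,433))]))
E
```

```text
578 [505.   6.] [100. 108.] 84.1 bed xy [-0.0524 -0.0017]
tcp bed [-0.1109 -0.002 ] [ 0.502 -0.052  0.089] F [ 2.  -7.4  7.5] ty ang -2.553250568945746
```

View pics/s3.png

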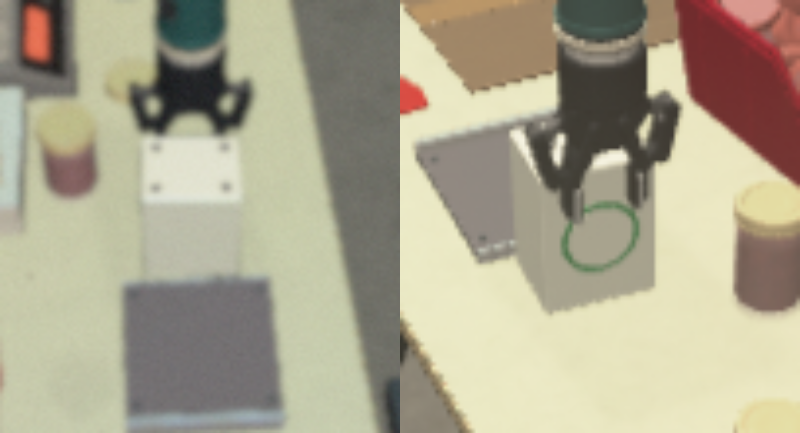

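The side view shows the riser front (crop row 275) almost touching the fence (row 283) and square. I'll creep the last millimetres.

>>> apply_moves(motion=[[[0.001,0,0,0],[0.002,0,0,0],[0.003,0,0,0],[0.004,0,0,0],[0.005,0,0,0],[0.006,0,0,0],[0.007,0,0,0],[0.008,0,0,0],[0.009,0,0,0],[0.01,0,0,0]]])

```text
clock: 6.35
ee_pos: [0.5008, -0.0415, 0.0874]
tool_rot: [[0.045, 0.999, 0.005], [0.999, -0.045, -0.003], [-0.003, 0.005, -1.0]]
contact_force: [0.4, -5.5, 4.3]
opening: 0.604
```

```bash
python3 - <<'E'
from m import *
a=rep()
E
```

```text
481 [506.  18.] [103. 107.] 84.2 bed xy [-0.0407 -0.002 ]
tcp bed [-1.001e-01 -1.000e-04] [ 0.501 -0.041  0.087] F [ 0.6 -5.7  5. ] ty ang -2.550030064460166
```

The riser is at the fence (x about -0.041). I'll back off, let it settle, raise to 130 mm and check.

>>> apply_moves(motion=[[[-0.006,0,0,0],[-0.012,0,0,0],[-0.015,0,-0.005,0],[-0.015,0,-0.02,0],[-0.015,0,-0.035,0],[-0.015,0,-0.044,0],[-0.015,0,-0.044,0],[-0.012,0,-0.044,0],[-0.01,0,-0.044,0],[-0.01,0,-0.044,0]]])

```text
clock: 7.4
ee_pos: [0.4976, -0.0495, 0.1286]
tool_rot: [[0.045, 0.999, -0.002], [0.999, -0.045, 0.0], [0.0, -0.002, -1.0]]
contact_force: [0.1, 0.5, 0.7]
opening: 0.6
```

```bash
python3 - <<'E'
from m import *
a=rep()
im,d,W,r,t,c=cap('wrist')
m=(abs(W[...,2]-.15)<.006)&(abs(W[...,0]-.51)<.1)&(W[...,1]>-.09)&(W[...,1]<.09)
q=W[m]; 
if len(q)>100:
    R=cv2.minAreaRect((q[:,:2]*1000).astype(np.float32)); print(m.sum(),R, q[:,1].min())
    A=np.c_[q[:,:2],np.ones(len(q))]; print('slope',np.linalg.lstsq(A,q[:,2],rcond=None)[0])
E
```

```text
584 [504.   7.] [ 98. 107.] 85.6 bed xy [-0.0518 -0.0012]
tcp bed [-0.1084  0.0026] [ 0.498 -0.05   0.129] F [-0.   0.9 -0.3] ty ang -2.5528406876420826
57640 ((507.6571350097656, -7.084606170654297), (109.26313018798828, 110.0091323852539), 85.8480224609375) -0.06168074487943142
slope [-3.37995382e-05 -2.10882006e-03  1.49538927e-01]
```

```bash
python3 - <<'E'
from m import *
im,d,W,r,t,c=cap('side')
Q=(W[...,:2]-F)@np.c_[X,Y]
box=(abs(Q[...,1])<.045)
f=box&(W[...,2]>.04)&(W[...,2]<.135)&(Q[...,0]>-.07)&(Q[...,0]<.06)
q=np.c_[Q[f],W[f][:,2]]; A=np.c_[q[:,1:],np.ones(len(q))]; s=np.linalg.lstsq(A,q[:,0],rcond=None)[0]; print('front face x=a*y+b*z+c',s,len(q))
tp=box&(abs(W[...,2]-.15)<.006); print('top x range',np.percentile(Q[tp][:,0],[1,5,95,99]))
for lo in (.008,.011): 
    b=box&(abs(W[...,2]-.0155)<.004)&(Q[...,0]<.05); print('bed front x',np.percentile(Q[b][:,0],[0,2,5]))
# image column profile around the seam
P=t+r*((.0-t[2])/r[...,2])[...,None]
a=cv2.resize(im[195:235,295:355],None,fx=10,fy=10,interpolation=cv2.INTER_CUBIC); save('seam.png',a)
E
```

```text
front face x=a*y+b*z+c [ 2.39907290e-02 -7.70738347e-05 -1.22209668e-02] 371
top x range [-0.09935234 -0.09439463 -0.01185694 -0.00985807]
bed front x [-1.36268891 -1.35573956 -1.34501581]
bed front x [-1.36268891 -1.35573956 -1.34501581]
```

View pics/seam.png

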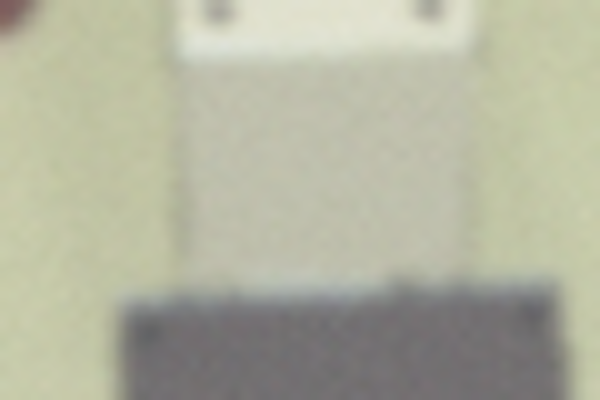

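```bash
python3 - <<'E'
from m import *
im,d,W,r,t,c=cap('side')
g=im.astype(int)
P=t+r*((.015-t[2])/r[...,2])[...,None]
Q=(P[...,:2]-F)@np.c_[X,Y]
for u in (309,311,313,343,345,347,349):
    s=(g[...,0]-g[...,2])[215:236,u]; L=g[215:236,u].mean(1)
    print(u,s.tolist(),np.round(Q[[220,222,224,226],u,0],4), np.round(Q[224,u,1],3))
w=W[235:260,305:350].reshape(-1,3); print('bed z med',np.nanmedian(w[:,2]))
E
```

```text
309 [29, 28, 28, 27, 29, 27, 28, 29, 21, 8, -2, -1, -1, -2, -3, 2, 2, 0, 4, 3, 5] [-0.0195 -0.01   -0.0007  0.0087] -0.076
311 [27, 27, 28, 27, 28, 29, 25, 27, 18, 6, -3, -2, -1, -3, 1, 0, 5, 1, 2, 4, 3] [-0.0191 -0.0096 -0.0002  0.0091] -0.068
313 [22, 19, 19, 24, 21, 21, 23, 22, 14, 6, -2, -2, 1, 2, 2, 1, 2, 3, 0, 2, 3] [-0.0187 -0.0092  0.0002  0.0095] -0.06
343 [26, 26, 23, 26, 25, 26, 24, 15, 4, -2, 1, 1, 1, 2, 3, 1, 2, 0, 0, 5, 4] [-0.0125 -0.003   0.0063  0.0156] 0.054
345 [29, 28, 29, 27, 27, 26, 23, 13, 2, -2, -3, 1, 1, 1, 0, 1, 2, 3, 3, 2, 1] [-0.012  -0.0026  0.0067  0.016 ] 0.062
347 [28, 26, 27, 28, 26, 26, 21, 11, 0, -2, -1, -2, -1, 1, 2, 2, 2, 2, 1, 4, 2] [-0.0116 -0.0022  0.0071  0.0164] 0.07
349 [28, 30, 27, 26, 27, 27, 21, 12, 4, 0, 2, 3, 3, 0, 3, 3, 2, 4, 1, -1, 2] [-0.0112 -0.0018  0.0075  0.0168] 0.077
bed z med 0.01605052296110554
```

The fence edge is at x≈-0.003 and the riser front at ≈-0.011, square to 1.5°. That leaves it about 8 mm short, because the last push only tilted it slightly. I'll nudge once more with shut fingers, whose tips reach lower while the links stay higher.

>>> apply_moves(motion=[[[-0.02,0,0,0],[-0.025,0.002,0.02,0],[-0.025,0.003,0.04,0],[-0.025,0.003,0.045,0],[-0.025,0.003,0.045,0],[-0.015,0.003,0.045,0],[-0.009,0.003,0.045,0],[-0.006,0.003,0.045,0],[-0.003,0.003,0.045,0],[0,0.003,0.045,0]]], grip=0)

```text
clock: 8.6
ee_pos: [0.5019, -0.0502, 0.0852]
tool_rot: [[0.044, 0.999, 0.001], [0.999, -0.044, -0.001], [-0.001, 0.001, -1.0]]
contact_force: [1.0, -3.9, 1.0]
opening: 0.005
```

>>> apply_moves(motion=[[[0.001,0,0,0],[0.002,0,0,0],[0.003,0,0,0],[0.004,0,0,0],[0.005,0,0,0],[0.006,0,0,0],[0.007,0,0,0],[0.008,0,0,0],[0.009,0,0,0],[0.009,0,0,0]]])

```text
clock: 9.6
ee_pos: [0.5024, -0.042, 0.0854]
tool_rot: [[0.044, 0.999, 0.001], [0.999, -0.044, -0.002], [-0.002, 0.001, -1.0]]
contact_force: [-1.4, -6.4, 5.3]
opening: -0.001
```

```bash
cat >> m.py <<'E'
def face():
    im,d,W,r,t,c=cap('side')
    Q=(W[...,:2]-F)@np.c_[X,Y]
    box=(abs(Q[...,1])<.045)
    f=box&(W[...,2]>.04)&(W[...,2]<.135)&(Q[...,0]>-.07)&(Q[...,0]<.06)
    q=np.c_[Q[f],W[f][:,2]]; A=np.c_[q[:,1:],np.ones(len(q))]; s=np.linalg.lstsq(A,q[:,0],rcond=None)[0]
    print('front face x=a*y+b*z+c',np.round(s,4),len(q),'F',np.round(arm.get_obs()['contact_force'],1),arm.get_obs()['ee_pos'])
    return im
E
python3 -c "
from m import *
face()"
```

```text
front face x=a*y+b*z+c [ 0.0235  0.0941 -0.0119] 321 F [-0.7 -7.2  5.2] [ 0.50236846 -0.042069    0.08537045]
```

The riser's base did not move and it leaned 5°, so the link probably touched its top edge. I'll push from higher (0.112 m) while sliding down the face, so that friction keeps the block from tilting.

>>> apply_moves(motion=[[[-0.006,0,0,0],[-0.014,0,0,0],[-0.016,0,-0.015,0],[-0.016,0,-0.03,0],[-0.016,0,-0.032,0],[-0.012,0,-0.032,0],[-0.01,0,-0.032,0],[-0.008,0,-0.03,0],[-0.006,0,-0.028,0],[-0.004,0,-0.026,0]]])

```text
clock: 10.65
ee_pos: [0.5016, -0.0452, 0.1102]
tool_rot: [[0.045, 0.999, -0.0], [0.999, -0.045, -0.001], [-0.001, -0.0, -1.0]]
contact_force: [-0.4, -2.6, 3.2]
opening: 0.0
```

>>> apply_moves(motion=[[[0.001,0,0.002,0],[0.002,0,0.004,0],[0.003,0,0.006,0],[0.004,0,0.008,0],[0.005,0,0.01,0],[0.006,0,0.012,0],[0.007,0,0.014,0],[0.007,0,0.014,0],[0.007,0,0.014,0],[0.007,0,0.014,0]]])

```text
clock: 11.65
ee_pos: [0.5017, -0.0378, 0.0962]
tool_rot: [[0.045, 0.999, -0.0], [0.999, -0.045, 0.0], [0.0, -0.0, -1.0]]
contact_force: [0.8, -1.6, 1.3]
opening: -0.004
```

```bash
python3 -c "
from m import *
face()"
```

```text
front face x=a*y+b*z+c [ 0.0342  0.1248 -0.012 ] 311 F [ 1.5 -3.1  1.1] [ 0.50168301 -0.037827    0.09623544]
```

The base stayed at the same x through three pushes while only the top leaned, so it is against the fence. Its centre is at about -0.046 and the lean is 0.12 rad. Now I'll tip it at 130 mm height with two spread fingers to keep it square.

>>> apply_moves(motion=[[[-0.01,0,0,0],[-0.02,0,0,0],[-0.028,0,-0.01,0],[-0.028,0,-0.034,0],[-0.028,0,-0.034,0],[-0.028,0,-0.034,0],[-0.024,0,-0.034,0],[-0.02,0,-0.034,0],[-0.016,0,-0.034,0],[-0.012,0,-0.034,0]]], grip=0.6)

```text
clock: 12.7
ee_pos: [0.5009, -0.0494, 0.1299]
tool_rot: [[0.045, 0.999, -0.001], [0.999, -0.045, 0.0], [0.0, -0.001, -1.0]]
contact_force: [-0.4, 0.4, -0.1]
opening: 0.604
```

>>> apply_moves(motion=[[[0.005,0,0,0],[0.01,0,0,0],[0.015,0,0,0],[0.02,0,0,0],[0.025,0,0,0],[0.03,0,0,0],[0.035,0,0,0],[0.04,0,0,0],[0.045,0,0,0],[0.05,0,0,0]]])

```text
clock: 13.7
ee_pos: [0.5036, 0.0003, 0.1305]
tool_rot: [[0.045, 0.999, 0.0], [0.999, -0.045, -0.0], [0.0, 0.0, -1.0]]
contact_force: [0.1, 0.0, -0.1]
opening: 0.598
```

```bash
python3 -c "
from m import *
im=face(); b=arm.capture('scene')[0]
save('tip.png',np.hstack([cv2.resize(im[140:270,270:390],(400,433)),cv2.resize(b[140:250,270:372],(400,433))]))"
```

```text
front face x=a*y+b*z+c [ 0.0245  0.0053 -0.0125] 371 F [0.3 0.8 0.5] [0.50359777 0.00089851 0.13052401]
```

View pics/tip.png

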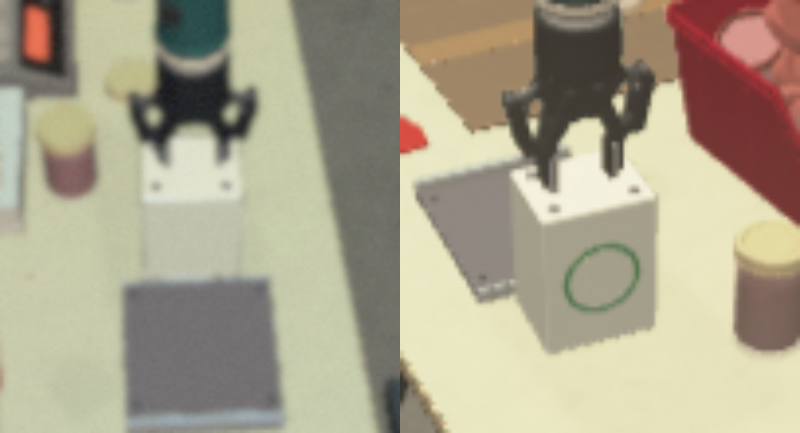

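The spread fingers are retracted and passed over the block's top; the force was 0 and the block is unmoved and upright. I'll go back and tip it with shut fingers.

>>> apply_moves(motion=[[[0,0,-0.02,0],[-0.02,0,-0.02,0],[-0.05,0,-0.02,0],[-0.075,0,-0.02,0],[-0.075,0,-0.01,0],[-0.075,0,0,0],[-0.075,0,0.002,0],[-0.07,0,0.002,0],[-0.065,0,0.002,0],[-0.06,0,0.002,0]]], grip=0)

```text
clock: 14.8
ee_pos: [0.5012, -0.059, 0.1288]
tool_rot: [[0.044, 0.999, 0.001], [0.999, -0.044, 0.0], [0.0, 0.001, -1.0]]
contact_force: [-0.5, -0.7, 0.2]
opening: -0.001
```

>>> apply_moves(motion=[[[0.005,0,0,0],[0.01,0,0,0],[0.015,0,0,0],[0.02,0,0,0],[0.025,0,0,0],[0.03,0,0,0],[0.035,0,0,0],[0.04,0,0,0],[0.045,0,0,0],[0.05,0,0,0]]])

```text
clock: 15.8
ee_pos: [0.5099, -0.0173, 0.1428]
tool_rot: [[0.043, 0.999, 0.015], [0.999, -0.042, -0.014], [-0.014, 0.015, -1.0]]
contact_force: [-20.4, -22.3, 66.1]
opening: 0.002
```

```bash
python3 -c "
from m import *
face()"
```

```text
front face x=a*y+b*z+c [ 0.0155  0.2093 -0.0126] 270 F [-18.1 -19.3  61.3] [ 0.51045462 -0.01640142  0.14327706]
```

```bash
python3 -c "
from m import *
im=arm.capture('side')[0]; b=arm.capture('scene')[0]; w=arm.capture('wrist')[0]
save('jam.png',np.hstack([cv2.resize(im[140:250,280:370],(300,366)),cv2.resize(b[140:250,280:370],(300,366)),cv2.resize(w,None,fx=.31,fy=.31)if 0 else cv2.resize(w,(200,366))]))"
```

```text
(no output)
```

View pics/jam.png

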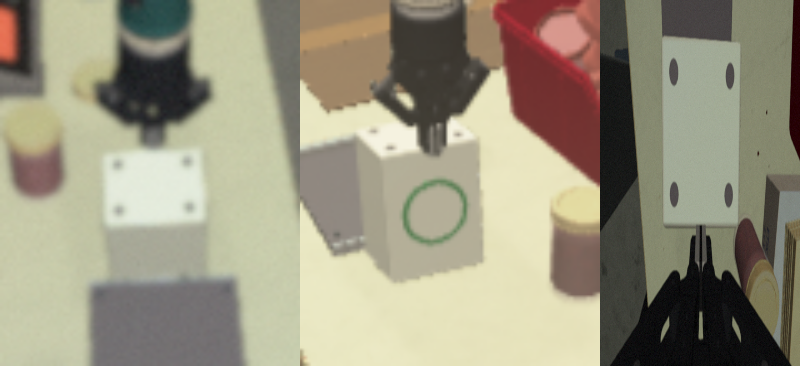

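The fingers grip the tilting face by friction: the contact point must rise on its arc, but the tool held its height. I'll raise the tool first to relieve the load, then follow the arc.

>>> apply_moves(motion=[[[-0.003,0,-0.004,0],[-0.004,0,-0.008,0],[-0.004,0,-0.012,0],[-0.004,0,-0.015,0],[-0.004,0,-0.016,0],[-0.002,0,-0.017,0],[0,0,-0.018,0],[0.002,0,-0.019,0],[0.004,0,-0.02,0],[0.006,0,-0.021,0]]])

```text
clock: 17.0
ee_pos: [0.5033, -0.0038, 0.1493]
tool_rot: [[0.045, 0.999, -0.0], [0.999, -0.045, 0.0], [0.0, -0.0, -1.0]]
contact_force: [0.4, -0.2, -0.1]
opening: 0.001
```

```bash
python3 -c "
from m import *
face()"
```

```text
front face x=a*y+b*z+c [ 0.0232  0.0004 -0.0121] 365 F [0.9 0.2 0.3] [ 0.50346559 -0.00357138  0.14959975]
```

It came free over the top edge and stands upright again. I'll retry with the contact lower (z=0.115), following the arc from the start.

>>> apply_moves(motion=[[[0,0,-0.02,0],[-0.03,0,-0.02,0],[-0.065,0,-0.02,0],[-0.07,0,0,0],[-0.07,0,0.02,0],[-0.07,0,0.034,0],[-0.066,0,0.034,0],[-0.06,0,0.034,0],[-0.055,0,0.034,0],[-0.051,0,0.034,0]]])

```text
clock: 18.05
ee_pos: [0.502, -0.0543, 0.1166]
tool_rot: [[0.044, 0.999, 0.002], [0.999, -0.044, -0.0], [-0.0, 0.002, -1.0]]
contact_force: [0.3, -0.7, 0.3]
opening: -0.002
```

>>> apply_moves(motion=[[[0.005,0,-0.004,0],[0.01,0,-0.008,0],[0.016,0,-0.012,0],[0.022,0,-0.0155,0],[0.028,0,-0.019,0],[0.034,0,-0.022,0],[0.04,0,-0.0245,0],[0.046,0,-0.027,0],[0.052,0,-0.029,0],[0.052,0,-0.029,0]]])

```text
clock: 19.05
ee_pos: [0.5037, -0.0023, 0.1449]
tool_rot: [[0.044, 0.999, 0.001], [0.999, -0.044, 0.0], [0.0, 0.001, -1.0]]
contact_force: [-0.3, -1.2, 0.2]
opening: 0.002
```

```bash
python3 -c "
from m import *
face()"
```

```text
front face x=a*y+b*z+c [ 0.0261  0.3217 -0.0122] 210 F [-1.  -1.5  2. ] [ 0.50355473 -0.00272213  0.14467524]
```

The block has tilted 18° with a light force. Continuing along the arc.

>>> apply_moves(motion=[[[0.006,0,-0.002,0],[0.012,0,-0.004,0],[0.018,0,-0.0055,0],[0.024,0,-0.007,0],[0.03,0,-0.008,0],[0.036,0,-0.009,0],[0.042,0,-0.01,0],[0.048,0,-0.01,0],[0.053,0,-0.01,0],[0.056,0,-0.01,0]]])

```text
clock: 20.1
ee_pos: [0.5059, 0.0534, 0.1544]
tool_rot: [[0.045, 0.999, -0.0], [0.999, -0.045, 0.0], [0.0, -0.0, -1.0]]
contact_force: [0.6, 0.9, 0.7]
opening: -0.001
```

```bash
cat >> m.py <<'E'
def lie():
    im,d,W,r,t,c=cap('side')
    Q=(W[...,:2]-F)@np.c_[X,Y]
    m=(abs(W[...,2]-.105)<.012)&(Q[...,0]>-.05)&(Q[...,0]<.19)&(abs(Q[...,1])<.1)&(im.min(-1)>100)
    q=W[m]
    if len(q)<50: print('few',len(q)); return im
    R=cv2.minAreaRect((Q[m]*1000).astype(np.float32)); A=np.c_[q[:,:2],np.ones(len(q))]
    print('top',len(q),np.round(R[0]),np.round(R[1]),round(R[2],1),'z',np.median(q[:,2]),'slope',np.round(np.linalg.lstsq(A,q[:,2],rcond=None)[0],3))
    o=arm.get_obs(); print(o['ee_pos'],o['contact_force'])
    return im
E
python3 -c "
from m import *
im=lie(); face(); save('l0.png',im)"
```

```text
top 91 [ 3. -4.] [ 13. 106.] 2.2 z 0.10480774776703194 slope [ 0.137  1.889 -0.081]
[0.50588342 0.05359096 0.15440201] [ 0.1135072   0.36243027 -0.71823834]
front face x=a*y+b*z+c [ 0.0285 -0.0452 -0.0121] 395 F [ 1.3 -0.6  0.1] [0.50586749 0.05325627 0.15439769]
```

```bash
python3 -c "
from m import *
im=arm.capture('side')[0]; b=arm.capture('scene')[0]
save('t2.png',np.hstack([cv2.resize(im[150:260,285:365],(300,412),interpolation=2),cv2.resize(b[140:250,280:390],(412,412),interpolation=2)]))"
```

```text
(no output)
```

View pics/t2.png

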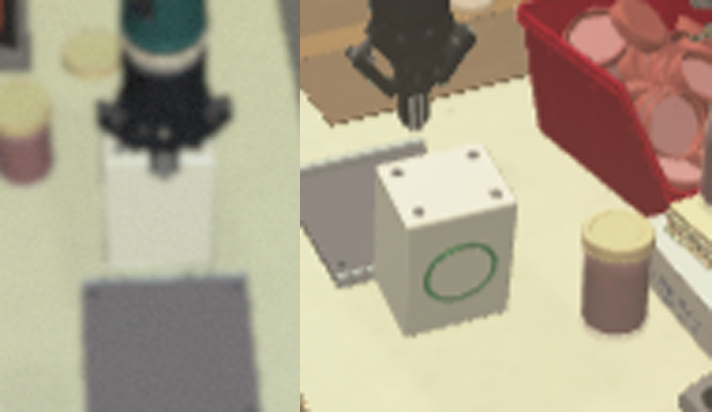

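It stands upright again, with the shut fingers above it. I'll check where the fingertips really are relative to the reported TCP.

```bash
python3 -c "
from m import *
o=arm.get_obs();p=np.array(o['ee_pos']);print(p)
for n in('side','scene'):
    im,d,W,r,t,c=cap(n); Rc=np.array(c['orientation'])
    for dz in(0,.02):
        q=Rc.T@(p+[0,0,dz]-t); print(n,dz,c['cx']+c['fx']*q[0]/q[2],c['cy']+c['fy']*q[1]/q[2])
    m=(np.abs(W-p).max(-1)<.06)&(im.max(-1)<110)&(abs(W[...,0]-p[0])<.03)
    v,u=np.nonzero(m); i=np.argsort(-v)[:6]; print(n,list(zip(u[i],v[i])),np.round(W[v[i],u[i]],3).tolist())
    print('minz',np.round(np.sort(W[m][:,2])[:10],3), 'y ext low',np.round(np.percentile(W[m&(W[...,2]<.19)][:,1],[0,10,50,90,100]),3))
"
```

```text
[0.50588502 0.05280739 0.15439197]
side 0 328.3608207833098 199.52676833063188
side 0.02 328.3505929744947 196.0116544772679
side [(np.int64(330), np.int64(194)), (np.int64(326), np.int64(194)), (np.int64(327), np.int64(193)), (np.int64(326), np.int64(193)), (np.int64(329), np.int64(193)), (np.int64(330), np.int64(193))] [[0.501, 0.061, 0.195], [0.514, 0.055, 0.19], [0.511, 0.057, 0.197], [0.514, 0.056, 0.197], [0.505, 0.067, 0.208], [0.501, 0.062, 0.202]]
minz [0.19  0.195 0.197 0.197 0.198 0.199 0.202 0.202 0.207 0.208] y ext low [0.055 0.055 0.055 0.055 0.055]
scene 0 309.82046579370393 178.3954684525232
scene 0.02 309.69268838368083 173.6817880994234
scene [(np.int64(311), np.int64(173)), (np.int64(307), np.int64(172)), (np.int64(308), np.int64(172)), (np.int64(309), np.int64(172)), (np.int64(311), np.int64(172)), (np.int64(307), np.int64(171))] [[0.509, 0.047, 0.18], [0.494, 0.049, 0.187], [0.496, 0.044, 0.189], [0.5, 0.046, 0.187], [0.507, 0.044, 0.186], [0.493, 0.045, 0.194]]
minz [0.18  0.185 0.186 0.187 0.187 0.188 0.189 0.192 0.193 0.193] y ext low [0.044 0.044 0.046 0.051 0.054]
```

Both views put the real fingertips about 17 mm above the reported TCP, so every push landed 17 mm higher than intended. I'll go back and push truly low (tips ~0.085) to seat it at the fence, then tip with the lower setting.

>>> apply_moves(motion=[[[0,0,-0.02,0],[-0.045,0,-0.02,0],[-0.09,0,-0.02,0],[-0.13,0,-0.01,0],[-0.13,0,0.035,0],[-0.13,0,0.075,0],[-0.13,0,0.087,0],[-0.118,0,0.087,0],[-0.11,0,0.087,0],[-0.104,0,0.087,0]]])

```text
clock: 21.4
ee_pos: [0.5038, -0.0507, 0.0703]
tool_rot: [[0.044, 0.999, 0.005], [0.999, -0.043, -0.002], [-0.002, 0.005, -1.0]]
contact_force: [-2.4, -5.6, 8.6]
opening: 0.0
```

>>> apply_moves(motion=[[[0.002,0,0,0],[0.004,0,0,0],[0.006,0,0,0],[0.007,0,0,0],[0.008,0,0,0],[0.009,0,0,0],[0.01,0,0,0],[0.011,0,0,0],[0.012,0,0,0],[0.013,0,0,0]]])

```text
clock: 22.4
ee_pos: [0.5062, -0.04, 0.0719]
tool_rot: [[0.043, 0.999, 0.009], [0.999, -0.043, -0.005], [-0.004, 0.009, -1.0]]
contact_force: [0.2, -8.5, 8.9]
opening: -0.003
```

```bash
python3 -c "
from m import *
face()"
```

```text
front face x=a*y+b*z+c [ 0.0308  0.1095 -0.0095] 316 F [ 0.1 -8.2  7.3] [ 0.50613082 -0.0397596   0.07184757]
```

The base is at the fence (x≈-0.009, no further travel). Tipping now with real tip height ≈0.118, along the arc.

>>> apply_moves(motion=[[[-0.01,0,0,0],[-0.022,0,0,0],[-0.024,-0.002,-0.015,0],[-0.024,-0.002,-0.033,0],[-0.024,-0.002,-0.033,0],[-0.02,-0.002,-0.033,0],[-0.016,-0.002,-0.033,0],[-0.013,-0.002,-0.033,0],[-0.011,-0.002,-0.033,0],[-0.01,-0.002,-0.033,0]]])

```text
clock: 23.45
ee_pos: [0.4988, -0.0483, 0.1001]
tool_rot: [[0.044, 0.999, -0.002], [0.999, -0.044, -0.001], [-0.001, -0.002, -1.0]]
contact_force: [-2.3, -4.6, 2.7]
opening: -0.003
```

>>> apply_moves(motion=[[[0.005,0,-0.004,0],[0.011,0,-0.0075,0],[0.016,0,-0.011,0],[0.022,0,-0.0135,0],[0.028,0,-0.0165,0],[0.034,0,-0.019,0],[0.041,0,-0.021,0],[0.047,0,-0.023,0],[0.054,0,-0.025,0],[0.06,0,-0.0265,0]]])

```text
clock: 24.45
ee_pos: [0.5023, 0.0127, 0.1272]
tool_rot: [[0.045, 0.999, 0.0], [0.999, -0.045, 0.0], [0.0, 0.0, -1.0]]
contact_force: [0.7, -0.4, 0.6]
opening: 0.002
```

```bash
python3 -c "
from m import *
face()"
```

```text
front face x=a*y+b*z+c [ 2.00e-04  4.73e-01 -9.90e-03] 134 F [ 0.6  0.8 -0. ] [0.50227606 0.01343501 0.12735376]
```

>>> apply_moves(motion=[[[0.006,0,-0.002,0],[0.012,0,-0.003,0],[0.018,0,-0.004,0],[0.024,0,-0.005,0],[0.03,0,-0.006,0],[0.034,0,-0.006,0],[0.034,0,-0.01,0],[0.03,0,-0.02,0],[0.02,0,-0.03,0],[0.01,0,-0.04,0]]])

```text
clock: 25.5
ee_pos: [0.5028, 0.021, 0.1684]
tool_rot: [[0.045, 0.999, 0.001], [0.999, -0.045, -0.0], [-0.0, 0.001, -1.0]]
contact_force: [0.1, 0.8, 1.0]
opening: 0.004
```

```bash
python3 -c "
from m import *
im=lie(); face()
b=arm.capture('scene')[0]
save('l1.png',np.hstack([cv2.resize(im[150:280,285,None] if 0 else im[150:280,280:380],(400,520),interpolation=2),cv2.resize(b[140:250,270:372],(400,520),interpolation=2)]))"
```

```text
top 1058 [35. -3.] [110. 158.] 89.6 z 0.10598617158537593 slope [-0.    -0.01   0.107]
[0.50408832 0.0195535  0.17034417] [ 1.74012583 -1.57829922  1.88468951]
front face x=a*y+b*z+c [-0.024   1.3559 -0.1323] 530 F [-0.3  0.2  1. ] [0.50420967 0.02026774 0.16963724]
```

View pics/l1.png

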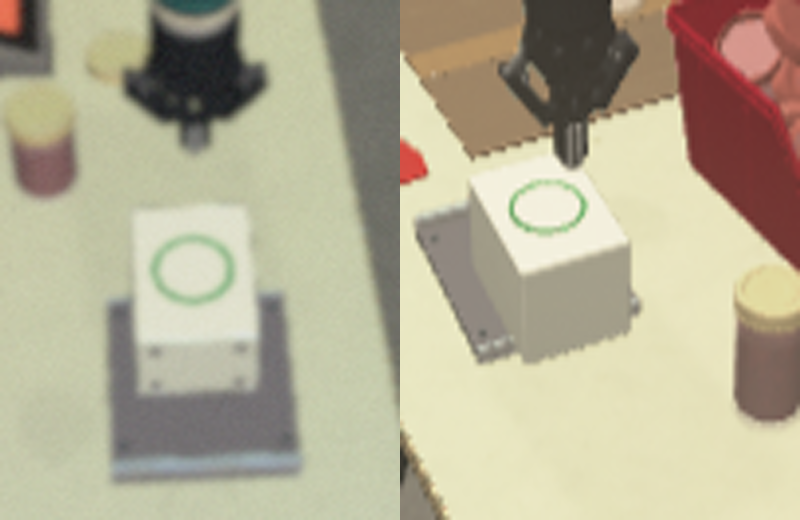

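The riser lies flat, ring up, with its centre at bed (35,-3) mm, square, and the top at z 0.106. Now the jar: I'll get its neighbours' positions to choose the jaw direction.

```bash
python3 -c "
from h import *
for n in('side','scene'):
    f=np.load('/tmp/'+n+'0.npz');im=f['im'].astype(int);W=f['W']
    m=(im[...,2]-im[...,0]>50)&(W[...,0]>.35)&(W[...,0]<.75)&(W[...,1]<-.2)&(W[...,1]>-.5)&(W[...,2]>.01)&(W[...,2]<.14)
    print(n,m.sum(),np.nanmin(W[m],0) ,np.nanmax(W[m],0))
print(arm.get_obs()['q'])
"
```

```text
side 298 [ 0.52581036 -0.49980703  0.01020676] [ 0.58171556 -0.4214935   0.11742955]
scene 420 [ 0.51874542 -0.49633015  0.01024575] [ 0.58402076 -0.43095951  0.11421717]
[-8.04934102e-03 -3.25219894e-02  2.01222557e+00  1.73941887e-05
  1.15885716e+00  3.90169756e-02]
```

>>> apply_moves(motion=[[[-0.03,-0.01,-0.03,0],[-0.07,-0.03,-0.05,0],[-0.11,-0.05,-0.06,0],[-0.155,-0.06,-0.06,0],[-0.2,-0.06,-0.06,5],[-0.245,-0.06,-0.06,10],[-0.285,-0.055,-0.06,15],[-0.315,-0.05,-0.06,20],[-0.335,-0.04,-0.06,25],[-0.345,-0.04,-0.06,30]]], grip=1)

```text
clock: 26.65
ee_pos: [0.4472, -0.323, 0.2264]
tool_rot: [[0.543, 0.84, -0.0], [0.84, -0.543, 0.0], [0.0, -0.0, -1.0]]
contact_force: [-1.0, 0.3, 0.3]
opening: 0.999
```

```bash
cat > j.py <<'E'
from h import *
im,d,W,r,t,c=cap('wrist'); save('j.png',im)
o=arm.get_obs(); print(np.round(o['ee_pos'],4),np.round(o['q'],2))
p=np.array(o['ee_pos'])
m=(W[...,2]>.085)&(W[...,2]<.125)&(np.hypot(W[...,0]-.459,W[...,1]+.377)<.05)
b=im.astype(int); m&=(b[...,2]-b[...,0]<40)&(b.max(-1)>60)
q=W[m]; print(len(q),np.percentile(q[:,2],[1,50,99]) if len(q) else '')
if len(q)>20:
    hi=q[q[:,2]>np.percentile(q[:,2],99)-.012]; R=cv2.minEnclosingCircle((hi[:,:2]*1000).astype(np.float32)); print('rim',len(hi),R,hi[:,:2].mean(0))
m=(b[...,2]-b[...,0]>50)&(W[...,2]>.01)
if m.sum()>20: print('blue',np.nanmin(W[m],0),np.nanmax(W[m],0))
E
python3 j.py
```

```text
[ 0.4468 -0.3236  0.2263] [-0.67  0.02  1.85 -0.    1.27 -0.09]
2212 [0.08550978 0.10474576 0.11263934]
rim 1339 ((463.06463623046875, -376.6109619140625), 30.43972396850586) [ 0.46322996 -0.3771363 ]
blue [ 0.52098335 -0.65368669  0.01002364] [ 0.70827666 -0.42646308  0.11322378]
```

View pics/j.png

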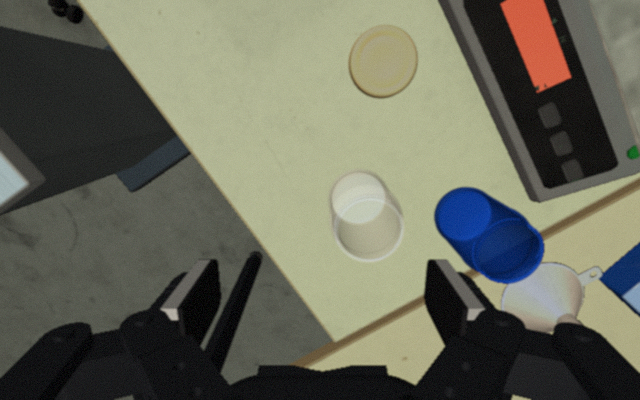

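The clear jar is at (368,215) in the wrist view, and its rim centre measures (0.462,-0.377). Blue, at (490,235), has 55 mm of clearance, so I keep the jaw direction. Next: move over the jar, lower, close gently.

>>> apply_moves(motion=[[[-0.019,0.021,0,0],[-0.037,0.042,0,0],[-0.037,0.042,0.02,0],[-0.037,0.042,0.06,0],[-0.037,0.042,0.1,0],[-0.037,0.042,0.135,0],[-0.037,0.042,0.16,0],[-0.037,0.042,0.175,0],[-0.037,0.042,0.18,0],[-0.037,0.042,0.18,0]]])

```text
clock: 27.7
ee_pos: [0.4625, -0.3745, 0.0469]
tool_rot: [[0.538, 0.843, -0.0], [0.843, -0.538, 0.0], [0.0, -0.001, -1.0]]
contact_force: [-0.1, 0.0, -0.3]
opening: 1.001
```

>>> apply_moves(motion=[[[0,0,0,0],[0,0,0,0],[0,0,0,0],[0,0,0,0],[0,0,0,0],[0,0,0,0],[0,0,0,0],[0,0,-0.005,0],[0,0,-0.015,0],[0,0,-0.03,0]]], grip=0, squeeze=30)

```text
clock: 28.7
ee_pos: [0.4617, -0.374, 0.0768]
tool_rot: [[0.538, 0.843, -0.002], [0.843, -0.538, 0.001], [0.0, -0.002, -1.0]]
contact_force: [1.1, 0.6, -2.2]
opening: 0.786
```

Grasped: opening 0.79 corresponds to 67 mm and the load is 2.2 N. Now I'll locate the ring.

```bash
python3 -c "
from m import *
for n in('side','scene'):
    im,d,W,r,t,c=cap(n); g=im.astype(int)
    P=t+r*((.105-t[2])/r[...,2])[...,None]
    m=(g[...,1]-g[...,0]>15)&(g[...,1]-g[...,2]>0)&(abs(P[...,0]-.51)<.07)&(abs(P[...,1]-.09)<.08)
    q=(P[m][:,:2]*1000).astype(np.float32); print(n,m.sum(),cv2.fitEllipse(q),cv2.minAreaRect(q))
lie()
"
```

```text
side 130 ((512.2985229492188, 92.94685363769531), (69.55184936523438, 70.6582260131836), 168.61900329589844) ((511.30340576171875, 93.08653259277344), (73.1277847290039, 75.72941589355469), 33.920955657958984)
scene 61 ((514.3206176757812, 96.95895385742188), (68.76273345947266, 71.48112487792969), 142.93450927734375) ((514.2301025390625, 95.26605224609375), (73.95506286621094, 71.49785614013672), 63.723907470703125)
top 1068 [38. -3.] [110. 155.] 89.6 z 0.10610799784552849 slope [-0.003 -0.015  0.109]
[ 0.46381357 -0.37584195  0.0791525 ] [-0.0648041   0.07130009 -1.30520621]
```

>>> apply_moves(motion=[[[0,0,-0.035,0],[0,0,-0.08,0],[0,0,-0.125,0],[0.01,-0.012,-0.16,-3],[0.034,-0.038,-0.173,-8],[0.06,-0.067,-0.173,-13],[0.086,-0.096,-0.173,-18],[0.112,-0.125,-0.173,-23],[0.135,-0.151,-0.173,-27],[0.155,-0.173,-0.173,-30]]])

```text
clock: 29.85
ee_pos: [0.3991, -0.1492, 0.2496]
tool_rot: [[0.042, 0.999, -0.0], [0.999, -0.042, 0.0], [0.0, -0.0, -1.0]]
contact_force: [0.9, -0.1, -0.9]
opening: 0.785
```

>>> apply_moves(motion=[[[0.035,0.005,0,0],[0.075,0.012,0,0],[0.115,0.025,0,0],[0.15,0.045,0,0],[0.185,0.065,0,0],[0.215,0.083,0,0],[0.238,0.096,0,0],[0.251,0.103,0.01,0],[0.251,0.103,0.04,0],[0.251,0.103,0.06,0]]])

```text
clock: 30.85
ee_pos: [0.5133, 0.0952, 0.1875]
tool_rot: [[0.044, 0.999, -0.002], [0.999, -0.044, -0.001], [-0.001, -0.002, -1.0]]
contact_force: [-0.6, -0.1, -3.0]
opening: 0.783
```

```bash
python3 -c "
from m import *
o=arm.get_obs();print(o['ee_pos'],o['contact_force'])
for n in('side','scene'):
    im,d,W,r,t,c=cap(n); m=(W[...,2]>.125)&(W[...,2]<.185)&(np.hypot(W[...,0]-.5125,W[...,1]-.095)<.055); q=W[m]
    print(n,m.sum(),cv2.minEnclosingCircle((q[:,:2]*1000).astype(np.float32)) if len(q)>10 else '', np.percentile(q[:,2],[0,2,50]) if len(q) else '')
    save('pl_'+n+'.png',im)
a=cv2.imread('pics/pl_side.png');b=cv2.imread('pics/pl_scene.png')
cv2.imwrite('pics/pl.png',np.hstack([cv2.resize(a[130:260,280:380],(400,520),interpolation=2),cv2.resize(b[120:230,270:355],(400,520),interpolation=2)]))
"
```

```text
[0.51329574 0.09516264 0.18748468] [-0.56534238 -0.06720942 -3.03591165]
side 133 ((509.7867736816406, 93.9729995727539), 35.47810745239258) [0.1428496  0.14585969 0.16387855]
scene 200 ((503.6707458496094, 81.66036987304688), 33.591400146484375) [0.13847091 0.14003116 0.16260895]
```

View pics/pl.png

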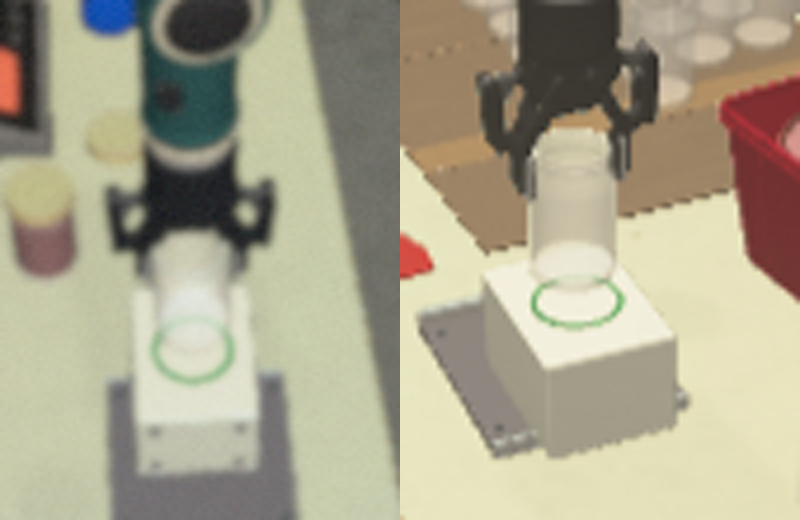

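The jar hangs upright over the ring in both views, with its base at about z 0.14. Lowering gently.

>>> apply_moves(motion=[[[0,0,0.01,0],[0,0,0.02,0],[0,0,0.026,0],[0,0,0.03,0],[0,0,0.032,0],[0,0,0.0335,0],[0,0,0.0345,0],[0,0,0.0355,0],[0,0,0.036,0],[0,0,0.036,0]]])

```text
clock: 31.95
ee_pos: [0.5146, 0.0953, 0.1544]
tool_rot: [[0.045, 0.999, 0.001], [0.999, -0.045, 0.0], [0.0, 0.001, -1.0]]
contact_force: [0.3, 0.0, 0.1]
opening: 0.781
```

>>> apply_moves(motion=[[[0,0,0.0005,0],[0,0,0.001,0],[0,0,0.0015,0],[0,0,0.002,0],[0,0,0.002,0],[0,0,0.002,0],[0,0,0.002,0],[0,0,0.002,0],[0,0,0.002,0],[0,0,0.002,0]]])

```text
clock: 32.95
ee_pos: [0.5147, 0.0954, 0.1543]
tool_rot: [[0.045, 0.999, 0.001], [0.999, -0.045, 0.0], [0.0, 0.001, -1.0]]
contact_force: [-4.4, -0.5, 10.8]
opening: 0.784
```

The jar is seated with a 10.8 N press. I'll ease off 1.5 mm and open.

>>> apply_moves(motion=[[[0,0,-0.001,0],[0,0,-0.0015,0],[0,0,-0.0015,0],[0,0,-0.0015,0],[0,0,-0.0015,0],[0,0,-0.0015,0],[0,0,-0.0015,0],[0,0,-0.0015,0],[0,0,-0.0015,0],[0,0,-0.0015,0]]], grip=1)

```text
clock: 33.95
ee_pos: [0.5144, 0.0952, 0.1535]
tool_rot: [[0.045, 0.999, 0.0], [0.999, -0.045, 0.0], [0.0, 0.0, -1.0]]
contact_force: [0.6, 0.3, 0.5]
opening: 0.999
```

>>> apply_moves(motion=[[[0,0,-0.01,0],[0,0,-0.02,0],[0,0,-0.035,0],[0,0,-0.055,0],[0,0,-0.08,0],[0,0,-0.11,0],[0,0,-0.14,0],[0,0,-0.16,0],[-0.03,-0.02,-0.16,0],[-0.06,-0.04,-0.16,0]]])

```text
clock: 34.95
ee_pos: [0.4723, 0.0369, 0.3164]
tool_rot: [[0.043, 0.999, 0.004], [0.999, -0.043, -0.0], [0.0, 0.004, -1.0]]
contact_force: [-0.2, 0.0, -0.5]
opening: 0.997
```

```bash
python3 -c "
from m import *
o=arm.get_obs();print(o['clock'],o['ee_pos'],o['contact_force'],o['opening'])
for n in('side','scene'):
    im,d,W,r,t,c=cap(n); m=(W[...,2]>.125)&(W[...,2]<.235)&(np.hypot(W[...,0]-.5125,W[...,1]-.095)<.06); q=W[m]
    print(n,m.sum(),np.percentile(q[:,2],[2,98])); hi=q[q[:,2]>.2]; print('rim',cv2.minEnclosingCircle((hi[:,:2]*1000).astype(np.float32)),len(hi))
    save('f_'+n+'.png',im)
    if n=='side':
        g=im.astype(int);P=t+r*((.105-t[2])/r[...,2])[...,None]
        k=(g[...,1]-g[...,0]>15)&(g[...,1]-g[...,2]>0)&(abs(P[...,0]-.51)<.07)&(abs(P[...,1]-.09)<.08)
        print('ring',cv2.minAreaRect((P[k][:,:2]*1000).astype(np.float32)),k.sum())
lie()
a=cv2.imread('pics/f_side.png');b=cv2.imread('pics/f_scene.png')
cv2.imwrite('pics/f.png',np.hstack([cv2.resize(a[110:290,230:400],(400,424),interpolation=2),cv2.resize(b[120:310,240:410],(400,424),interpolation=2)]))
"
```

```text
34.95 [0.4723395  0.03690019 0.31639925] [-0.16242044  0.04345486 -0.46548144] 0.9973625543546931
side 510 [0.12872427 0.21931094]
rim ((512.5849609375, 93.60836029052734), 33.6394157409668) 141
ring ((511.027587890625, 96.58940124511719), (70.79438781738281, 68.91600799560547), 39.420841217041016) 79
scene 525 [0.12652754 0.21762736]
rim ((512.3468017578125, 93.20851135253906), 35.461544036865234) 150
top 683 [39. -3.] [150. 110.] 0.2 z 0.10576059636659418 slope [ 0.003 -0.017  0.106]
[0.47142533 0.03604599 0.31552891] [0.57842295 0.38513444 1.0579262 ]
```

The numbers agree: jar rim centre (0.5125,0.0934) against ring (0.5125,0.0945), rim at z 0.218, and the block flat. Handing in.

```bash
python3 -c "
from h import *
print(arm.job_done(),arm.get_obs()['clock'])"
```

```text
the job is handed in; nothing more can be done
the job is handed in; nothing more can be done
```

I tipped the riser over the fence so it lies flat on the bed with the green ring up. I then set the empty jar upright in the ring, let go and backed away. The job was handed in at about 35 s; no verdict was reported.

**Last checks (from the side and scene cameras):**

| Check | Measured |
|---|---|
| Riser top height | about 0.106 m |
| Riser level | within about 1° |
| Riser square to the bed | within 0.5° |
| Riser centre in the bed frame | x +39 mm, y −3 mm |
| Jar rim centre to ring centre | 1–4 mm, depending on how the ring is measured |
| Jar rim height | about 0.218 m, so it stands on the block |
| Gripper | open, no contact force above noise |

**What went wrong or disagreed:**
- **Fingertip height:** the first tipping tries slid over the block's top edge. The cameras showed the real fingertips about 17 mm above the reported tool point. Pushing lower and following the block's arc worked.
- **High force:** during one of those tries the force reached about 66 N, mostly vertical. That is below the 120 N wrist limit. I believe the fingertips carried it, not the gripper's body, so the 40 N limit should not apply.
- **Fence contact (step 1):** the side view put the block's base 6–9 mm short of the measured fence edge. It would not advance further under several pushes, so I took it as against the fence. By my measurements its centre was inside the required range, closest to the limit when upright.
- **Bystanders:** I did not measure the full jar, lid or spatula again at the end. The arm stayed clear of them throughout, and the earlier views showed the full jar and lid where they had been.
- **Final picture:** it could not be viewed because the viewer's limit was reached, so the final state rests on the measurements above.

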